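Put the round bulb away in the deep pot

TASK

Put the round, ball-shaped light bulb from the bamboo turntable into the deep steel pot, so that it cannot get broken. Lower it in gently and let go only when it is on or just above the bottom, without knocking or pressing it hard against the pot. Leave the candle-shaped bulb and the glass tumbler standing where they are, and do not push the pot about.

Things in the scene. Friction and masses are not known exactly. Their poses are not given: they have to be found in the camera images.
- globe_center (a point): Centre of the ball of the ball-shaped light bulb: a matt white ball 45 mm across on a short white neck and a ridged grey metal screw cap 28 mm across. The bulb weighs about 45 g, is 78 mm tall and stands on its cap on the turntable, ball uppermost. Grip it across the ball; this point is 55.5 mm above the underside of the cap. z points up along the bulb.
- pot: Round open steel pot, loose, about 0.6 kg, standing on the table beside the turntable, left or right: 130 mm across at the rim, 124 mm at the foot, 82 mm high, wall 3 mm, bottom 4 mm thick (inner floor 4 mm above the origin). Origin at the centre of its underside, z up.
- candle_center (a point): The other bulb, to be left alone: candle-shaped, tapering to a point, 35 mm across, 92 mm tall, matt white on the same grey metal cap, standing upright on the turntable. The point lies on its axis, half-way up (46 mm above its underside).
- tumbler: Clear glass tumbler, to be left alone: 72 mm across the rim, 80 mm high, empty. Origin at the centre of its underside, z up. It stands with the bulbs and a black screw caddy (90 x 130 x 45 mm high) on a fixed round bamboo turntable 340 mm across, its top 25 mm above the table. A red-headed hammer lies on the table beyond.
There are look-alikes about, which are no part of the job. Several things have the shape of the pot; the one meant has the colours described above.

How it is judged:
On the way:
1. the ball-shaped bulb, still held by the fingers, is low in the pot (no more than about 20 mm above its inner floor) and moving slower than 0.2 m/s (z of globe_center in the frame of pot below 0.08 m and horizontal distance between globe_center and pot below 0.05 m and linear speed of globe below 0.2 m/s and contact force between the fingers and globe above 0.3 N), for 0.1 s.
At the end, for the whole second after the job is handed in: The ball-shaped bulb rests in the pot (ball centre under 70 mm above the pot's underside, within 50 mm of its axis); the pot stands on the table, upright within 6 degrees and within 30 mm of its start; candle bulb and tumbler are within 20 mm of their starts (z of globe_center in the frame of pot below 0.07 m and horizontal distance between globe_center and pot below 0.05 m and linear speed of globe below 0.03 m/s and angle between pot's own z axis and vertical below 0.1 rad and height (world z) of pot below 0.01 m and distance of pot from where it was at the start of the episode below 0.03 m and distance of each of candle_center, tumbler from where it was at the start of the episode below 0.02 m); the robot touches nothing.
It fails at once if the ball-shaped bulb is knocked or pressed against the pot with more than 25 N (contact force between globe and pot above 25 N).
It fails at once if the candle-shaped bulb is tipped over (angle between candle_center's own z axis and vertical above 0.5 rad).
It fails at once if the tumbler is tipped over (angle between tumbler's own z axis and vertical above 0.5 rad).
It also fails if it takes over 48 s, if anything falls off the work surface, if the arm or the gripper's body presses on something with over 40 N, if the wrist force passes 120 N, or if a joint passes its speed limit or range.

ROBOT

A 7-joint arm with a two-finger parallel gripper is mounted at the origin on the work surface. World frame = base frame: x ahead of the robot, y to its left, z up, the work surface at z = 0. Lengths are in m, angles in rad, forces in N, time in s.
With the tool pointing down it reaches from about 0.4 to 0.875 m from the base axis. Payload 6.5 kg.
Tool frame: the origin (TCP) lies midway between the tips of the shut fingers; the grasp point (between the pads) lies 19 mm behind it; z points along the fingers, y is the line along which they close (so a half turn about z gives the same grasp; the last joint's range is limited). The gripper opens to 88 mm and grips with 3 to 60 N. Pads are 18 mm wide; open, the fingers measure 123 mm over their backs; the gripper's body (75 mm by 187 mm) begins 45 mm behind the grasp point.
Start: joints at [-1.29, 0.536, -0.004, 1.538, 0.003, 1.067, -0.071], TCP at [0.221, 0.611, 0.239] pointing down, gripper open.
Joint ranges: [-2.7, 2.7], [-0.37, 2.16], [-1.27, 1.26], [0.24, 2.4], [-1.31, 4.45], [0.19, 1.91], [-2.76, 2.76]. Speed limits (rad/s): [2.39, 2.39, 3.14, 3.14, 3.14, 3.14, 3.14].

INTERFACE

Orientations are given as [roll, pitch, yaw] about the fixed x, y, z axes, in that order (R = Rz(yaw) Ry(pitch) Rx(roll)).
In Python, from rig import readout, get_image, arm, masks_of gives the robot as it stands. The module is installed in compiled form; this text tells all that it offers.
- The arm moves only by the tool move_arm, never from a script. Its argument "series" is a list of rows, each an object with "translation": the shift along the tool's x, y, z in mm, a list of three; "delta_rot": the turn, a rotation vector about the tool's x, y, z in rad, a list of three. A call has 1 to 5 rows; each row shifts and turns the commanded pose from where the row before left it, along the tool's axes as they then stand; what a row does not reach is not made up. A row lasts 1/12 s, in which the tool goes at most 41.7 mm and 7.16 degrees, less where a joint would pass 70% of its speed; a pose out of reach is approached as far as the arm can. A call with a gripper value outside its range is refused whole. "grip" is the closure, from 0 (fully open) to 1 (shut), set as the call begins (left out, the last holds). The fingers move at their own pace and stop on an object; "newtons" is the grip in N (left out, the last holds). Time passes only in rows, so rows that do not move let the fingers close. It gives the time, the measured TCP pose, the force, the opening and the grip force at its end, in the units of the state.
- readout.state(): the state, without advancing time (a new reading comes with each control period).
- get_image(name): name is "scene" or "top"; returns a dict with "img" (420x560x3 uint8, blue, green, red), "mtx" (3x3 intrinsics, pixels), "k1" (the pictures are not rectified: a ray, as slopes to the right and down, at radius r is drawn at 1 + k1 r^2 times it, then the intrinsics apply), "rvec" (rotation vector, rad) and "tvec" (3), from world to camera coordinates, as OpenCV has them. Camera axes: x right, y down, z forward; pixel columns grow to the right and rows downward; lengths in m; the calibration is good to about 2 mm. A picture is of the moment at which its call begins. There is no depth.
- arm.close_job(): hands the job in; it is judged then, once.
Trained networks look in the newest picture that a camera, given by its name, has taken for a name from the list of things; names that differ only in an ending like _2 or _b are one class to them, and where a whole thing is asked for, a point or a joint stands for the part that bears it (a point fixed in the world has none). Each returns a list of dicts, best first, with "conf" (0 to 1); they miss things now and then, are a little off and sometimes report something else, mostly with a low value. They report only what shows in the picture. A call takes as long as a camera call. They do not tell look-alikes from the thing itself.
- masks_of(camera, thing): "region" (420x560 bool, what is visible of it) and "pixel" ([column, row] in pixels, amid what is visible of it).
The state is a dict: "time_s": time; "joint_positions": joint angles; "qvel": joint speeds; "joint_efforts": joint torques, N m; "tcp_pos": TCP position; "ee_rot": TCP orientation; "force": force on the tool from outside, world axes, zero at the start; "moment": the same for the moment, N m; "grip_width": opening from 0.0 (shut) to 1.0 (fully open); "grip_force": force on a finger pad.
Only numpy, scipy, OpenCV 4.12 (cv2) and the standard library are available. Lean on these libraries where they do the work, as an engineer would, in place of code of your own. Each camera call takes 0.05 s, during which the arm holds its last target. There are 200 camera calls.

## Working session

There is one attempt and no reset: what is moved stays moved. The work goes in short steps, Python scripts to look and compute and a tool call to move; the robot and the scene stay as the last step left them, time stands still between calls to the robot, and variables do not carry over. Pictures are saved under pics/ and viewed, at most 10 in all, crops included, and the job is handed in when it is done.

Besides the shell and the picture viewer there is one more tool, called after "Request:" as name(argument=value, ...) on one line, values as JSON. move_arm: Moves the arm, as the interface text tells. Its arguments: {"type":"object","properties":{"series":{"type":"array"},"grip":{"type":"number"},"newtons":{"type":"number"}},"required":["series"]}

```bash
mkdir -p pics; cat > h.py <<'E'
import numpy as np, cv2
from rig import readout, get_image, arm, masks_of
from scipy.spatial.transform import Rotation as Rn
def ray(c,px):
    u=(np.array(px,float)-[c['mtx'][0,2],c['mtx'][1,2]])/[c['mtx'][0,0],c['mtx'][1,1]]
    s=u.copy()
    for _ in range(20): s=u/(1+c['k1']*(s@s))
    R=cv2.Rodrigues(np.array(c['rvec'],float))[0]; t=np.array(c['tvec'],float).ravel()
    d=R.T@np.array([s[0],s[1],1]); return -R.T@t, d/np.linalg.norm(d)
def atz(c,px,z):
    o,d=ray(c,px); return o+d*(z-o[2])/d[2]
def tri(a,b):
    (o,d),(p,e)=a,b
    A=np.c_[d,-e]; s=np.linalg.lstsq(A,p-o,rcond=None)[0]
    x,y=o+s[0]*d,p+s[1]*e; return (x+y)/2,np.linalg.norm(x-y)
def look():
    o={}
    for n in('scene','top'):
        c=get_image(n); c['mtx']=np.array(c['mtx'],float); o[n]=c
    return o
E
python3 - <<'E'
from h import *
C=look(); print(readout.state())
for n,c in C.items():
    cv2.imwrite(f'pics/{n}0.png',c['img']); print(n,'cam',ray(c,(280,210)))
    for t in('globe_center','pot','candle_center','tumbler'):
        for m in masks_of(n,t):
            r=m['region']; ys,xs=np.nonzero(r); print(n,t,round(m['conf'],2),np.round(m['pixel']),xs.min(),xs.max(),ys.min(),ys.max(),c['img'][r].mean(0).round())
E
```

```text
{'time_s': 0.1, 'joint_positions': array([-1.29019844,  0.53708386, -0.00442945,  1.53872623,  0.00258535,
        1.06730155, -0.07121254]), 'qvel': array([-1.32871565e-03, -1.94633295e-03,  1.74690950e-03, -2.85229201e-03,
        9.20737622e-04,  5.59223060e-05, -5.86964672e-04]), 'joint_efforts': array([ 2.10184211e-03, -5.72074378e+01,  9.93492231e-01, -2.52224833e+01,
       -5.62515634e-02,  1.34526883e-02,  4.79385312e-05]), 'tcp_pos': array([0.22075853, 0.61079773, 0.23794976]), 'ee_rot': array([-3.14008297e+00,  1.04056549e-04,  2.79483895e+00]), 'force': array([-0.7251641 ,  0.17938447,  1.00613617]), 'moment': array([-0.00966327,  0.04051587, -0.00464193]), 'grip_force': 0.0, 'grip_width': 1.0008215367081301}
scene cam (array([ 1.03403764, -0.70672408,  0.64039477]), array([-0.45735819,  0.69594183, -0.553614  ]))
scene globe_center 0.58 [210. 224.] 202 219 212 239 [106. 111. 117.]
scene pot 0.89 [355. 169.] 337 377 149 187 [75. 59. 71.]
scene pot 0.61 [314. 190.] 293 336 166 209 [91. 92. 93.]
scene candle_center 0.86 [180. 259.] 175 189 240 273 [ 95. 100. 105.]
scene tumbler 0.97 [271. 227.] 256 284 208 246 [110. 117. 117.]
top cam (array([0.45221246, 0.00619702, 1.04083175]), array([ 0.12031913,  0.01025309, -0.99268232]))
top globe_center 0.92 [354. 270.] 343 362 261 282 [133. 139. 142.]
top globe_center 0.74 [414. 262.] 403 423 254 270 [113. 121. 124.]
top pot 0.91 [107. 182.] 71 143 149 211 [75. 51. 65.]
top pot 0.78 [191. 212.] 160 225 179 242 [95. 96. 93.]
top candle_center 0.69 [414. 260.] 404 422 255 269 [119. 124. 126.]
top tumbler 0.95 [322. 199.] 304 338 186 220 [104. 117. 119.]
```

```bash
python3 - <<'E'
from h import *
a=cv2.imread('pics/top0.png'); s=cv2.imread('pics/scene0.png')
cv2.imwrite('pics/topbig.png',cv2.resize(a[110:350,50:470],(800,457),interpolation=cv2.INTER_CUBIC))
cv2.imwrite('pics/scenebig.png',cv2.resize(s[120:300,130:400],(800,533),interpolation=cv2.INTER_CUBIC))
E
```

```text
(no output)
```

View pics/topbig.png

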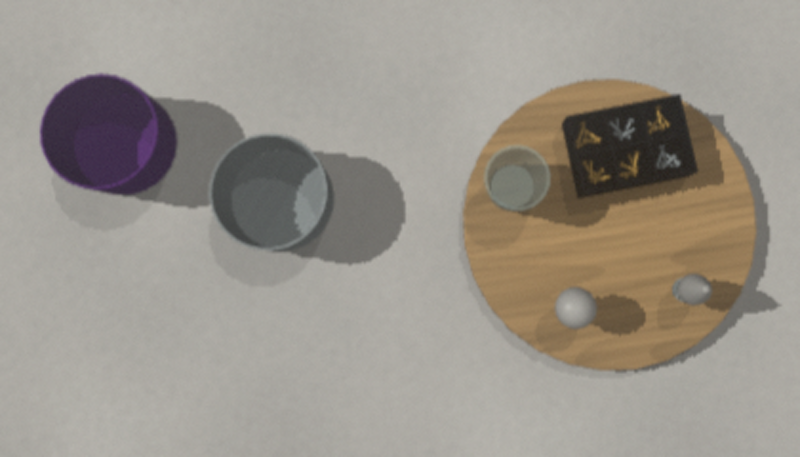

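View pics/scenebig.png

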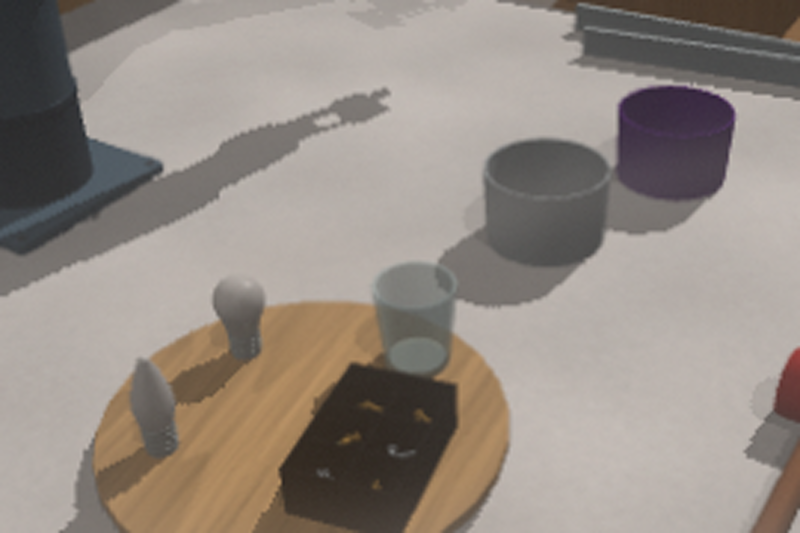

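The top crop shows two pots, the steel-grey one at about (191,211) and a purple look-alike at (107,182). The grey one is the pot meant, because it is bare steel, and the scene crop agrees. The round ball bulb is at about (352,272) in top and (211,219) in scene. The pointed candle bulb is at (414,261) in top and the tumbler at (322,203).

```bash
python3 - <<'E'
from h import *
C=look(); t,s=C['top'],C['scene']
k=1.905
gp=(50+575/k,110+308/k); gs=(130+239/2.963,120+300/2.963)
print('globe tri',tri(ray(t,gp),ray(s,gs)),'at z .0805',atz(t,gp,.0805),atz(s,gs,.0805))
print('ball width mm',np.linalg.norm(atz(t,(50+554/k,gp[1]),.0805)-atz(t,(50+596/k,gp[1]),.0805)))
l,r,u,d=[atz(t,(50+a/k,110+b/k),.082) for a,b in((210,192),(328,192),(269,134),(269,250))]
print('pot',(l+r)/2,(u+d)/2,np.linalg.norm(l-r),np.linalg.norm(u-d))
ps=(130+547/2.963,120+170/2.963); print(atz(s,ps,.082))
print('candle',atz(t,(50+693/k,110+289/k),.09),'tumbler rim',atz(t,(50+517/k,110+178/k),.105), 'tt',atz(t,(50+610/k,110+225/k),.025))
print('scene tumbler',atz(s,(130+415/2.963,120+285/2.963),.105), 'candle base',atz(s,(130+160/2.963,120+448/2.963),.025))
st=readout.state();print(Rn.from_euler('xyz',st['ee_rot']).as_matrix().round(3))
E
```

```text
globe tri (array([ 0.4452606 , -0.13494428,  0.07942221]), np.float64(0.0012654752133680293)) at z .0805 [ 0.44479871 -0.13521408  0.0805    ] [ 0.44692896 -0.13569122  0.0805    ]
ball width mm 0.04531163232009117
pot [0.56176482 0.20131027 0.082     ] [0.56225669 0.20136128 0.082     ] 0.129150323438058 0.12805982234436805
[0.56765017 0.19663917 0.082     ]
candle [ 0.46862323 -0.259723    0.09      ] tumbler rim [ 0.58141128 -0.06823252  0.105     ] tt [ 0.54056807 -0.18286278  0.025     ]
scene tumbler [ 0.5853569  -0.06920551  0.105     ] candle base [ 0.46958484 -0.26886613  0.025     ]
[[-0.94  0.34  0.  ]
 [ 0.34  0.94  0.  ]
 [-0.    0.   -1.  ]]
```

Request:
move_arm(series=[{"translation": [-31,-22,0],"delta_rot": [0,0,0]},{"translation": [-31,-22,0],"delta_rot": [0,0,0]},{"translation": [-31,-22,0],"delta_rot": [0,0,0]},{"translation": [-31,-22,0],"delta_rot": [0,0,0]},{"translation": [-31,-22,0],"delta_rot": [0,0,0]}], grip=0.2)

```text
time_s: 1.02
tcp_pos: [0.3301, 0.4536, 0.2389]
ee_rot: [3.141, 0.0, 2.795]
force: [0.8, 0.1, -1.2]
grip_width: 0.802
grip_force: 0.0
```

Request:
move_arm(series=[{"translation": [-31,-22,0],"delta_rot": [0,0,0]},{"translation": [-31,-22,0],"delta_rot": [0,0,0]},{"translation": [-31,-22,0],"delta_rot": [0,0,0]},{"translation": [-31,-22,0],"delta_rot": [0,0,0]},{"translation": [-31,-22,0],"delta_rot": [0,0,0]}])

```text
time_s: 1.43
tcp_pos: [0.4386, 0.2975, 0.2391]
ee_rot: [3.141, 0.0, 2.795]
force: [0.4, 0.3, 1.0]
grip_width: 0.804
grip_force: 0.0
```

Request:
move_arm(series=[{"translation": [-31,-22,0],"delta_rot": [0,0,0]},{"translation": [-31,-22,0],"delta_rot": [0,0,0]},{"translation": [-31,-22,0],"delta_rot": [0,0,0]},{"translation": [-7,-37,0],"delta_rot": [0,0,0]},{"translation": [-7,-37,0],"delta_rot": [0,0,0]}])

```text
time_s: 1.85
tcp_pos: [0.4917, 0.1292, 0.2388]
ee_rot: [3.141, 0.001, 2.794]
force: [0.4, -0.4, 0.6]
grip_width: 0.801
grip_force: 0.0
```

Request:
move_arm(series=[{"translation": [-7,-37,0],"delta_rot": [0,0,0]},{"translation": [-7,-37,0],"delta_rot": [0,0,0]},{"translation": [-7,-37,0],"delta_rot": [0,0,0]},{"translation": [-7,-37,0],"delta_rot": [0,0,0]},{"translation": [-7,-37,0],"delta_rot": [0,0,0]}])

```text
time_s: 2.27
tcp_pos: [0.4603, -0.0565, 0.2391]
ee_rot: [3.141, 0.001, 2.795]
force: [0.4, -1.2, -0.1]
grip_width: 0.802
grip_force: 0.0
```

Request:
move_arm(series=[{"translation": [-6,-30,0],"delta_rot": [0,0,0]},{"translation": [-6,-30,0],"delta_rot": [0,0,0]},{"translation": [0,0,30],"delta_rot": [0,0,0]},{"translation": [0,0,30],"delta_rot": [0,0,0]},{"translation": [0,0,0],"delta_rot": [0,0,0]}])

```text
time_s: 2.68
tcp_pos: [0.4486, -0.1152, 0.1751]
ee_rot: [-3.14, -0.007, 2.794]
force: [-1.3, 0.3, -0.5]
grip_width: 0.802
grip_force: 0.0
```

Request:
move_arm(series=[{"translation": [0,0,0],"delta_rot": [0,0,0]}])

```text
time_s: 2.77
tcp_pos: [0.4508, -0.1152, 0.1783]
ee_rot: [-3.141, -0.003, 2.795]
force: [0.0, -0.6, 0.5]
grip_width: 0.801
grip_force: 0.0
```

```bash
python3 - <<'E'
from h import *
C=look(); c=C['scene']; t=C['top']
s=readout.state(); p=s['tcp_pos']; R=Rn.from_euler('xyz',s['ee_rot']).as_matrix()
print(p, 'to go tool', R.T@(np.array([.4453,-.1350,.0615])-p)*1000)
a=cv2.resize(c['img'][160:300,150:310],(640,560),interpolation=cv2.INTER_CUBIC)
cv2.imwrite('pics/s1.png',a)
for n in C:
  for m in masks_of(n,'globe_center'): print(n,m['conf'],m['pixel'])
E
```

```text
[ 0.45264577 -0.11528518  0.18004502] to go tool [  0.41556575 -21.08598188 118.53592653]
scene 0.83 [210.6, 226.1]
```

View pics/s1.png

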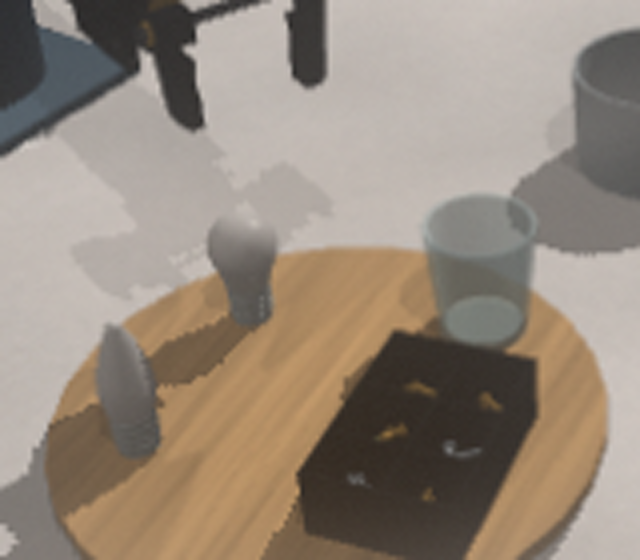

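The bulb still stands at crop (240,255). The open fingers are behind and above it, with tips at (190,120) and (310,80). The candle, tumbler and pot have not been moved.

Request:
move_arm(series=[{"translation": [0,-21,0],"delta_rot": [0,0,0]},{"translation": [0,0,25],"delta_rot": [0,0,0]},{"translation": [0,0,15],"delta_rot": [0,0,0]},{"translation": [0,0,0],"delta_rot": [0,0,0]},{"translation": [0,0,0],"delta_rot": [0,0,0]}])

```text
time_s: 3.38
tcp_pos: [0.4448, -0.135, 0.1394]
ee_rot: [3.141, 0.0, 2.795]
force: [0.0, 0.1, 0.4]
grip_width: 0.796
grip_force: 0.0
```

Request:
move_arm(series=[{"translation": [0,0,0],"delta_rot": [0,0,0]},{"translation": [0,0,0],"delta_rot": [0,0,0]}])

```text
time_s: 3.55
tcp_pos: [0.4456, -0.1351, 0.14]
ee_rot: [3.141, 0.002, 2.795]
force: [0.2, 0.5, -0.3]
grip_width: 0.801
grip_force: 0.0
```

```bash
python3 - <<'E'
from h import *
c=get_image('scene'); t=get_image('top')
s=readout.state(); p=s['tcp_pos']; R=Rn.from_euler('xyz',s['ee_rot']).as_matrix()
print(p, 'to go tool', R.T@(np.array([.4453,-.1350,.0615])-p)*1000)
a=cv2.resize(c['img'][150:290,150:290],(560,560),interpolation=cv2.INTER_CUBIC)
cv2.imwrite('pics/s2.png',a)
E
```

```text
[ 0.4453226  -0.1351181   0.13966567] to go tool [2.01487450e-01 6.69817090e-02 7.81654745e+01]
```

View pics/s2.png

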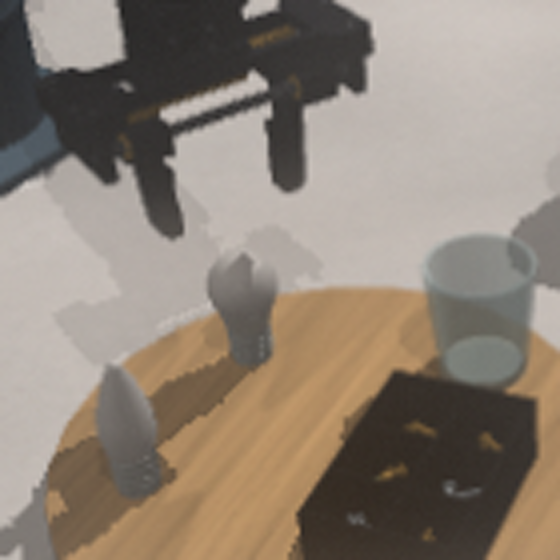

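The fingertips at crop (170,230) and (290,185) straddle the bulb's axis (ball at (243,285)), and the measured offset is under 1 mm. Going down.

Request:
move_arm(series=[{"translation": [0,0,25],"delta_rot": [0,0,0]},{"translation": [0,0,20],"delta_rot": [0,0,0]},{"translation": [0,0,15],"delta_rot": [0,0,0]},{"translation": [0,0,10],"delta_rot": [0,0,0]},{"translation": [0,0,8],"delta_rot": [0,0,0]}])

```text
time_s: 4.07
tcp_pos: [0.4446, -0.1351, 0.0602]
ee_rot: [3.142, -0.0, 2.795]
force: [0.2, 0.4, 0.7]
grip_width: 0.799
grip_force: 0.0
```

Request:
move_arm(series=[{"translation": [0,0,0],"delta_rot": [0,0,0]},{"translation": [0,0,0],"delta_rot": [0,0,0]},{"translation": [0,0,0],"delta_rot": [0,0,0]}])

```text
time_s: 4.32
tcp_pos: [0.4452, -0.1353, 0.0614]
ee_rot: [3.141, 0.001, 2.795]
force: [-0.4, 0.5, 1.1]
grip_width: 0.801
grip_force: 0.0
```

Request:
move_arm(series=[{"translation": [0,0,0],"delta_rot": [0,0,0]},{"translation": [0,0,0],"delta_rot": [0,0,0]},{"translation": [0,0,0],"delta_rot": [0,0,0]},{"translation": [0,0,0],"delta_rot": [0,0,0]},{"translation": [0,0,0],"delta_rot": [0,0,0]}], grip=1, newtons=8)

```text
time_s: 4.73
tcp_pos: [0.4448, -0.1351, 0.061]
ee_rot: [3.141, 0.0, 2.795]
force: [0.2, 1.0, 1.4]
grip_width: 0.497
grip_force: 7.9
```

Request:
move_arm(series=[{"translation": [0,0,0],"delta_rot": [0,0,0]},{"translation": [0,0,0],"delta_rot": [0,0,0]},{"translation": [0,0,0],"delta_rot": [0,0,0]}])

```text
time_s: 4.98
tcp_pos: [0.4448, -0.1352, 0.0609]
ee_rot: [3.141, 0.0, 2.795]
force: [0.8, 0.3, 4.1]
grip_width: 0.495
grip_force: 7.8
```

Request:
move_arm(series=[{"translation": [0,0,-6],"delta_rot": [0,0,0]},{"translation": [0,0,-10],"delta_rot": [0,0,0]},{"translation": [0,0,-14],"delta_rot": [0,0,0]},{"translation": [0,0,-14],"delta_rot": [0,0,0]},{"translation": [0,0,-14],"delta_rot": [0,0,0]}], newtons=12)

```text
time_s: 5.4
tcp_pos: [0.4443, -0.1352, 0.1199]
ee_rot: [-3.141, -0.0, 2.795]
force: [0.3, -0.5, -0.7]
grip_width: 0.495
grip_force: 12.0
```

Request:
move_arm(series=[{"translation": [0,0,-20],"delta_rot": [0,0,0]},{"translation": [0,0,-20],"delta_rot": [0,0,0]},{"translation": [0,0,-20],"delta_rot": [0,0,0]},{"translation": [0,0,-12],"delta_rot": [0,0,0]},{"translation": [0,0,0],"delta_rot": [0,0,0]}])

```text
time_s: 5.82
tcp_pos: [0.4459, -0.1356, 0.1936]
ee_rot: [3.14, 0.005, 2.794]
force: [1.4, 0.0, -1.2]
grip_width: 0.496
grip_force: 12.0
```

```bash
python3 - <<'E'
from h import *
c=get_image('scene')
s=readout.state(); p=s['tcp_pos']; R=Rn.from_euler('xyz',s['ee_rot']).as_matrix()
print(p,s['grip_width'],s['grip_force'], 'to go tool', R.T@(np.array([.563,.2005,.19])-p)*1000)
a=cv2.resize(c['img'][110:290,150:390],(800,600),interpolation=cv2.INTER_CUBIC)
cv2.imwrite('pics/s3.png',a)
E
```

```text
[ 0.44522623 -0.13529624  0.19212939] 0.4896486426441754 11.960586458444595 to go tool [  3.38238804 355.8329607    2.40251417]
```

View pics/s3.png

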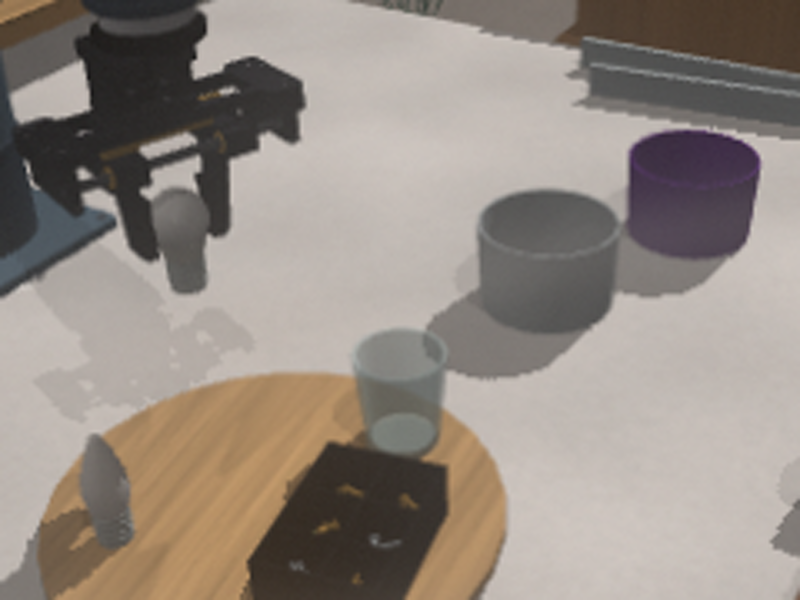

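The ball bulb hangs upright in the fingers at crop (182,215). The grey pot at (549,255), the tumbler and the candle have not moved. Carrying it to the grey pot now.

Request:
move_arm(series=[{"translation": [0,15,0],"delta_rot": [0,0,0]},{"translation": [0,25,0],"delta_rot": [0,0,0]},{"translation": [0,30,0],"delta_rot": [0,0,0]},{"translation": [0,30,0],"delta_rot": [0,0,0]},{"translation": [1,30,0],"delta_rot": [0,0,0]}])

```text
time_s: 6.28
tcp_pos: [0.4873, -0.0114, 0.1898]
ee_rot: [-3.141, -0.002, 2.794]
force: [0.8, 0.2, -0.3]
grip_width: 0.498
grip_force: 12.0
```

Request:
move_arm(series=[{"translation": [1,30,0],"delta_rot": [0,0,0]},{"translation": [1,30,0],"delta_rot": [0,0,0]},{"translation": [0,30,0],"delta_rot": [0,0,0]},{"translation": [0,30,0],"delta_rot": [0,0,0]},{"translation": [0,30,0],"delta_rot": [0,0,0]}])

```text
time_s: 6.7
tcp_pos: [0.5363, 0.1304, 0.1895]
ee_rot: [-3.14, -0.002, 2.795]
force: [0.1, -1.0, -0.6]
grip_width: 0.493
grip_force: 12.0
```

Request:
move_arm(series=[{"translation": [0,30,0],"delta_rot": [0,0,0]},{"translation": [0,25,0],"delta_rot": [0,0,0]},{"translation": [0,15,0],"delta_rot": [0,0,0]},{"translation": [0,6,0],"delta_rot": [0,0,0]},{"translation": [0,0,0],"delta_rot": [0,0,0]}])

```text
time_s: 7.12
tcp_pos: [0.5623, 0.2012, 0.1898]
ee_rot: [-3.141, -0.001, 2.796]
force: [-0.1, -0.6, -1.0]
grip_width: 0.495
grip_force: 12.0
```

Request:
move_arm(series=[{"translation": [0,0,0],"delta_rot": [0,0,0]},{"translation": [0,0,0],"delta_rot": [0,0,0]},{"translation": [0,0,0],"delta_rot": [0,0,0]}])

```text
time_s: 7.37
tcp_pos: [0.5626, 0.1988, 0.1908]
ee_rot: [-3.141, 0.0, 2.793]
force: [0.8, -1.1, 0.3]
grip_width: 0.499
grip_force: 12.0
```

```bash
python3 - <<'E'
from h import *
c=get_image('scene')
s=readout.state(); p=s['tcp_pos']; R=Rn.from_euler('xyz',s['ee_rot']).as_matrix()
print(p,s['grip_width'],s['grip_force'], 'to go tool', R.T@(np.array([.563,.2005,.042])-p)*1000)
c['mtx']=np.array(c['mtx'],float)
def proj(P): # pot circles drawn for check
    rv,t=np.array(c['rvec'],float),np.array(c['tvec'],float).ravel()
    return cv2.projectPoints(np.array(P,float),rv,t,c['mtx'],np.array([c['k1'],0,0,0,0.]))[0].reshape(-1,2)
a=cv2.resize(c['img'][110:230,260:420],(800,600),interpolation=cv2.INTER_CUBIC)
th=np.linspace(0,2*np.pi,40)
for r,z in((.065,.082),(.062,0)):
    q=(proj(np.c_[.563+r*np.cos(th),.2005+r*np.sin(th),0*th+z])-[260,110])*5
    for x in q: cv2.circle(a,tuple(int(v) for v in x),2,(0,0,255),-1)
cv2.imwrite('pics/s4.png',a)
E
```

```text
[0.56266168 0.19912046 0.19085127] 0.4960328064352518 11.960013136267662 to go tool [  0.16994062   1.48206184 148.85057166]
```

View pics/s4.png

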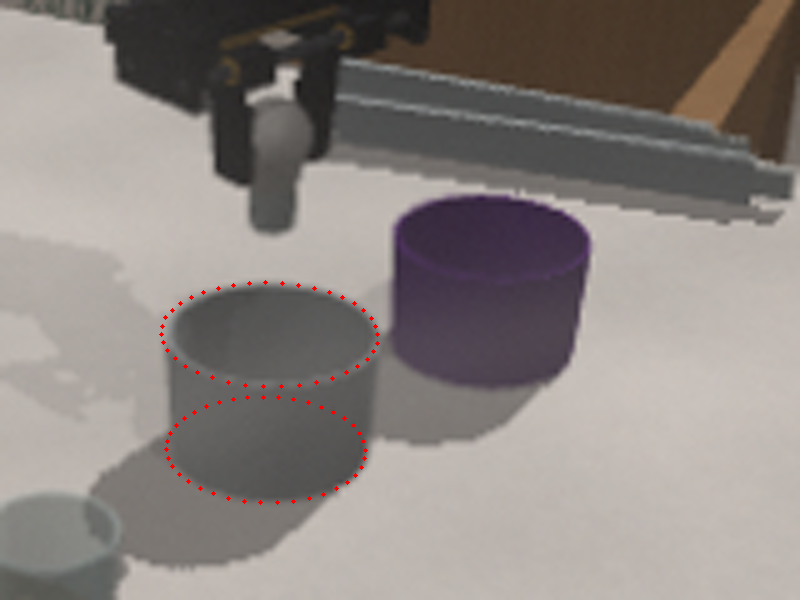

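The drawn outline (red) fits the grey pot within 2–3 mm. The bulb hangs at (275,160), above the mouth centred at (272,335). Lowering now; the cap should touch the floor at a TCP height of about 0.040.

Request:
move_arm(series=[{"translation": [0,1,10],"delta_rot": [0,0,0]},{"translation": [0,0,20],"delta_rot": [0,0,0]},{"translation": [0,0,20],"delta_rot": [0,0,0]},{"translation": [0,0,15],"delta_rot": [0,0,0]},{"translation": [0,0,10],"delta_rot": [0,0,0]}])

```text
time_s: 7.83
tcp_pos: [0.5619, 0.2009, 0.1135]
ee_rot: [-3.14, -0.002, 2.794]
force: [0.3, 0.7, 0.1]
grip_width: 0.497
grip_force: 12.0
```

Request:
move_arm(series=[{"translation": [0,0,12],"delta_rot": [0,0,0]},{"translation": [0,0,12],"delta_rot": [0,0,0]},{"translation": [0,0,12],"delta_rot": [0,0,0]},{"translation": [0,0,10],"delta_rot": [0,0,0]},{"translation": [0,0,8],"delta_rot": [0,0,0]}])

```text
time_s: 8.25
tcp_pos: [0.5628, 0.2016, 0.0605]
ee_rot: [-3.141, -0.0, 2.795]
force: [0.2, -0.0, -0.1]
grip_width: 0.497
grip_force: 12.0
```

Request:
move_arm(series=[{"translation": [0,0,6],"delta_rot": [0,0,0]},{"translation": [0,0,4],"delta_rot": [0,0,0]},{"translation": [0,0,3],"delta_rot": [0,0,0]},{"translation": [0,0,0],"delta_rot": [0,0,0]},{"translation": [0,0,0],"delta_rot": [0,0,0]}])

```text
time_s: 8.67
tcp_pos: [0.5633, 0.2017, 0.0489]
ee_rot: [3.141, 0.0, 2.795]
force: [0.7, -0.4, -0.1]
grip_width: 0.495
grip_force: 12.0
```

Request:
move_arm(series=[{"translation": [0,0,0],"delta_rot": [0,0,0]},{"translation": [0,0,0],"delta_rot": [0,0,0]},{"translation": [0,0,0],"delta_rot": [0,0,0]}])

```text
time_s: 8.92
tcp_pos: [0.5633, 0.2018, 0.0491]
ee_rot: [3.141, 0.0, 2.795]
force: [-0.2, -0.3, -0.6]
grip_width: 0.491
grip_force: 12.0
```

Request:
move_arm(series=[{"translation": [0,0,2],"delta_rot": [0,0,0]},{"translation": [0,0,2],"delta_rot": [0,0,0]},{"translation": [0,0,2],"delta_rot": [0,0,0]},{"translation": [0,0,1],"delta_rot": [0,0,0]},{"translation": [0,0,0],"delta_rot": [0,0,0]}], newtons=8)

```text
time_s: 9.33
tcp_pos: [0.5628, 0.2015, 0.0413]
ee_rot: [-3.141, -0.0, 2.795]
force: [-0.4, 0.2, -1.3]
grip_width: 0.497
grip_force: 8.0
```

Request:
move_arm(series=[{"translation": [0,0,1],"delta_rot": [0,0,0]},{"translation": [0,0,0],"delta_rot": [0,0,0]},{"translation": [0,0,0],"delta_rot": [0,0,0]}])

```text
time_s: 9.58
tcp_pos: [0.5631, 0.2016, 0.0407]
ee_rot: [3.142, 0.0, 2.795]
force: [0.5, 0.1, -0.1]
grip_width: 0.501
grip_force: 8.0
```

Within 1 mm of the floor or just touching it, so I am releasing with a modest opening and then going straight up.

Request:
move_arm(series=[{"translation": [0,0,0],"delta_rot": [0,0,0]},{"translation": [0,0,0],"delta_rot": [0,0,0]},{"translation": [0,0,0],"delta_rot": [0,0,0]},{"translation": [0,0,0],"delta_rot": [0,0,0]},{"translation": [0,0,0],"delta_rot": [0,0,0]}], grip=0.32)

```text
time_s: 10.0
tcp_pos: [0.5631, 0.2017, 0.0408]
ee_rot: [3.141, 0.0, 2.795]
force: [-0.1, -0.2, -0.2]
grip_width: 0.681
grip_force: 0.0
```

Request:
move_arm(series=[{"translation": [0,0,-5],"delta_rot": [0,0,0]},{"translation": [0,0,-10],"delta_rot": [0,0,0]},{"translation": [0,0,-15],"delta_rot": [0,0,0]},{"translation": [0,0,-20],"delta_rot": [0,0,0]},{"translation": [0,0,-25],"delta_rot": [0,0,0]}])

```text
time_s: 10.42
tcp_pos: [0.5624, 0.2013, 0.1164]
ee_rot: [-3.14, -0.001, 2.795]
force: [0.5, 0.6, -1.2]
grip_width: 0.679
grip_force: 0.0
```

Request:
move_arm(series=[{"translation": [0,0,-30],"delta_rot": [0,0,0]},{"translation": [0,0,-30],"delta_rot": [0,0,0]},{"translation": [0,0,-20],"delta_rot": [0,0,0]},{"translation": [-30,-15,0],"delta_rot": [0,0,0]},{"translation": [-30,-15,0],"delta_rot": [0,0,0]}])

```text
time_s: 10.83
tcp_pos: [0.6101, 0.1552, 0.1989]
ee_rot: [3.138, 0.002, 2.8]
force: [0.8, -0.4, -0.6]
grip_width: 0.68
grip_force: 0.0
```

Request:
move_arm(series=[{"translation": [-30,-15,0],"delta_rot": [0,0,0]},{"translation": [-30,-15,0],"delta_rot": [0,0,0]},{"translation": [-15,-15,0],"delta_rot": [0,0,0]},{"translation": [0,0,0],"delta_rot": [0,0,0]},{"translation": [0,0,0],"delta_rot": [0,0,0]}])

```text
time_s: 11.25
tcp_pos: [0.6649, 0.0835, 0.1965]
ee_rot: [-3.141, 0.001, 2.792]
force: [0.3, 1.2, 0.1]
grip_width: 0.678
grip_force: 0.0
```

```bash
python3 - <<'E'
from h import *
C=look()
a=cv2.resize(C['top']['img'][110:350,50:470],(800,457),interpolation=cv2.INTER_CUBIC)
cv2.imwrite('pics/t5.png',a)
E
```

```text
(no output)
```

View pics/t5.png

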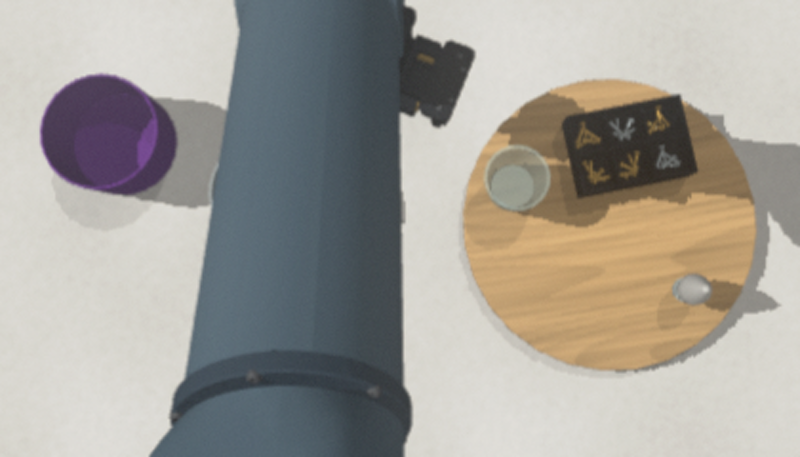

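The arm hides the pot. The candle at (693,289) and the tumbler at (517,178) are where they were. I will swing clear and look again.

Request:
move_arm(series=[{"translation": [-11,-30,0],"delta_rot": [0,0,0]},{"translation": [-11,-30,0],"delta_rot": [0,0,0]},{"translation": [-11,-30,0],"delta_rot": [0,0,0]},{"translation": [-11,-30,0],"delta_rot": [0,0,0]},{"translation": [-11,-30,0],"delta_rot": [0,0,0]}])

```text
time_s: 11.77
tcp_pos: [0.665, -0.0734, 0.1962]
ee_rot: [3.14, -0.0, 2.798]
force: [0.9, 0.6, 0.2]
grip_width: 0.683
grip_force: 0.0
```

Request:
move_arm(series=[{"translation": [0,0,0],"delta_rot": [0,0,0]},{"translation": [0,0,0],"delta_rot": [0,0,0]},{"translation": [0,0,0],"delta_rot": [0,0,0]},{"translation": [0,0,0],"delta_rot": [0,0,0]},{"translation": [0,0,0],"delta_rot": [0,0,0]}])

```text
time_s: 12.18
tcp_pos: [0.6654, -0.0718, 0.1957]
ee_rot: [3.14, -0.0, 2.798]
force: [0.2, 0.4, 0.1]
grip_width: 0.682
grip_force: 0.0
```

```bash
python3 - <<'E'
from h import *
C=look()
a=cv2.resize(C['top']['img'][110:350,50:470],(800,457),interpolation=cv2.INTER_CUBIC)
cv2.imwrite('pics/t6.png',a); print(readout.state()['tcp_pos'],readout.state()['force'])
E
```

```text
[ 0.66540596 -0.07282833  0.19574075] [-0.26077263 -0.37990319 -0.42231095]
```

View pics/t6.png

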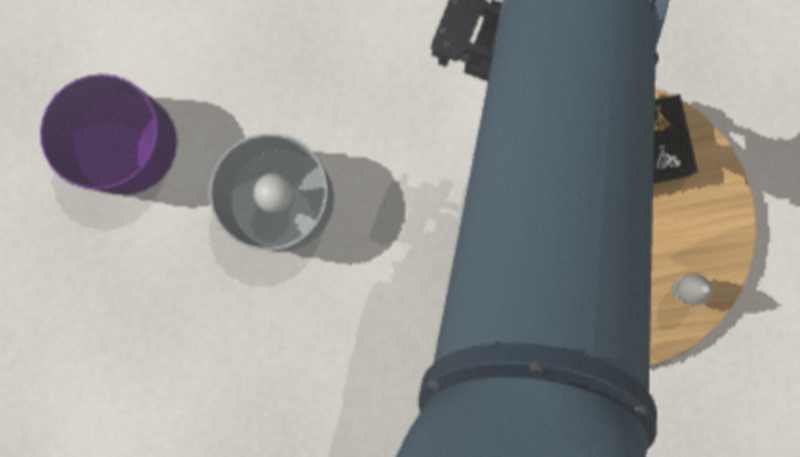

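The bulb stands in the middle of the grey pot at (272,192). The pot is still in its place at (269,192) and the arm is clear of everything, so I am handing in.

```bash
python3 -c "
from rig import arm; print(arm.close_job())"
```

```text
the job is handed in; nothing more can be done
None
```

The ball-shaped bulb stands in the middle of the steel pot; the last pictures showed the pot, candle bulb and tumbler where they started, and the job was handed in at about 12 s (no verdict was returned).

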